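# Unclip the charged tool battery

## Task

Take the charged battery pack (the one in the charger with the green lamp) out of its charger by squeezing its two red side buttons together, and set it down upright on the floor of the blue tray without dropping it. Let go of it there, and leave the pack in the charger with the amber lamp alone.

Things in the scene. Friction and masses are not known exactly. Their poses are not given: they have to be found in the camera images.
- full_pack_grip (a point): Charged pack, in the green-lamp charger: upright black block 76 mm long (x), 42 wide (y), 76 high, 0.3-0.5 kg, red button on each long side; 58 mm across buttons out, 44 pressed. Point: midway between the buttons, 56 mm above the underside, 20 below the top; z up. A 20-40 N squeeze on the buttons also grips it for lifting.
- charger_green: Grey charger fixed to the bench, round green lamp on its +x end: 155 x 104 mm, 34 mm high (lamp 46 mm). Origin on the bench under the socket's centre; axes as the pack's. The pack stands 24 mm deep in the socket, underside 10 mm above the bench, 1.5-2 mm play; it comes straight up. The other charger is alike but has an amber lamp.
- full_pack_left (a joint): left red release button, a pad 26 mm long, 24 mm high on the charged pack's +y side, at the height of its grip point. Value = push-in, m: 0 sprung out, 0.007 fully in. Spring: 3 N to start, 8 N fully in. While out, its hook locks the pack in the charger; free from about 0.005 on, and both must be in at once for the pack to come up.
- full_pack_right (a joint): right red release button, a pad 26 mm long, 24 mm high on the charged pack's -y side, at the height of its grip point. Value = push-in, m: 0 sprung out, 0.007 fully in. Spring: 3 N to start, 8 N fully in. While out, its hook locks the pack in the charger; free from about 0.005 on, and both must be in at once for the pack to come up.
- tray: Shallow open blue steel tray, empty, fixed to the bench: 180 mm long (x) and 160 mm wide (y), walls 4 mm thick and 22 mm high, floor 4 mm thick. Origin at the centre of its underside, on the bench; z up.
- other_pack_grip (a point): The other pack, of the same make, still charging in the charger with the amber lamp: must stay as it is. Same shape and same point as the charged pack.
Mind the look-alikes: they are no part of the job. Leave any brown or pink look-alike of the part that bears full_pack_grip alone.

How it is judged:
By the outcome, as a careful person would: the job done as asked, in the order asked, and still so for the second after the job is handed in, with the robot touching nothing.
It also fails if it takes over 48 s, if anything falls off the work surface, if the arm or the gripper's body presses on something with over 40 N, if the wrist force passes 120 N, or if a joint passes its speed limit or range.

## Robot

A 7-joint arm with a two-finger parallel gripper is mounted at the origin on the work surface. World frame = base frame: x ahead of the robot, y to its left, z up, the work surface at z = 0. Lengths are in m, angles in rad, forces in N, time in s.
With the tool pointing down it reaches from about 0.425 to 1.025 m from the base axis. Payload 9.4 kg.
Tool frame: the origin (TCP) lies where the fingers leave the gripper's body, on its centre line; the fingertips stand 84 mm ahead of it and the grasp point (between the pads) lies 65 mm ahead of it (tips_ahead is the distance from the TCP to the fingertips, in m); z points along the fingers, y is the line along which they close (so a half turn about z gives the same grasp; the last joint's range is limited). The gripper opens to 93 mm and grips with 3 to 60 N. Pads are 15 mm wide; open, the fingers measure 128 mm over their backs; the gripper's body (75 mm by 188 mm) begins 65 mm behind the grasp point.
Start: joints at [1.218, 0.599, -0.003, 1.599, 0.002, 0.943, -0.08], TCP at [0.197, -0.698, 0.303] pointing down, gripper open.
Joint ranges: [-2.57, 2.57], [-0.35, 1.97], [-1.29, 1.29], [0.11, 2.56], [-1.05, 4.19], [0.11, 1.86], [-2.63, 2.63]. Speed limits (rad/s): [2.22, 2.22, 3.01, 3.01, 3.14, 3.14, 3.14].

## Interface

Orientations are given as a unit quaternion [x, y, z, w].
In Python, from rig import read_state, capture, finish_job, tips_ahead gives the robot as it stands.
- The arm moves only by the tool step_arm, never from a script. Its argument "targets" is a list of rows, each an object of numbers: "dx", "dy", "dz": the shift along the tool's x, y, z in m; "ax", "ay", "az": the turn, a rotation vector about the tool's x, y, z in degrees; "grip": the opening in per cent of the stroke, from 0 (shut) to 100 (fully open). In form: [{"dx": .., "dy": .., "dz": .., "ax": .., "ay": .., "az": .., "grip": ..}, ...]. A call has 1 to 12 rows; each row shifts and turns the commanded pose from where the row before left it, along the tool's axes as they then stand; what a row does not reach is not made up. A row lasts 1/8 s, in which the tool goes at most 62.5 mm and 10.7 degrees, less where a joint would pass 70% of its speed; a pose out of reach is approached as far as the arm can. A call is refused whole if a number of a shift passes 0.0625 or a number of a turn 10.7, either way. A call with a gripper value outside its range is refused whole. The fingers move at their own pace and stop on an object; "newtons" is the grip in N (left out, the last holds). Time passes only in rows, so rows that do not move let the fingers close. It gives the time, the measured TCP pose, the force, the opening and the grip force at its end, in the units of the state.
- read_state(): the state, without advancing time (a new reading comes with each control period).
- capture(name): name is "scene" or "top" or "wrist"; returns a dict with "color" (400x640x3 uint8, blue, green, red), "range_z" (400x640 float32, m along the optical axis (not along the pixel's ray), 0 where there is no reading), "vfov" (degrees; the focal length in pixels is half the picture's height over the tangent of half this angle, whatever the lens; pixels are square), "cx", "cy" (the principal point, pixels), "R" (3x3) and "t" (3): a world point X has camera coordinates R X + t. Camera axes: x right, y down, z forward; pixel columns grow to the right and rows downward; lengths in m; the calibration is good to about 2 mm. A picture is of the moment at which its call begins.
- finish_job(): hands the job in; it is judged then, once.
The state is a dict: "time": time; "qpos": joint angles; "qvel": joint speeds; "effort": joint torques, N m; "position": TCP position; "eef_rot": TCP orientation; "contact_force": force on the tool from outside, world axes, zero at the start; "moment": the same for the moment, N m; "finger_gap": finger opening in m; "grasp_force": force on a finger pad.
Only numpy, scipy, OpenCV 4.12 (cv2) and the standard library are available. Lean on these libraries where they do the work, as an engineer would, in place of code of your own. Each camera call takes 0.05 s, during which the arm holds its last target. There are 200 camera calls.

## Working session

There is one attempt and no reset: what is moved stays moved. The work goes in short steps, Python scripts to look and compute and a tool call to move; the robot and the scene stay as the last step left them, time stands still between calls to the robot, and variables do not carry over. Pictures are saved under pics/ and viewed, at most 10 in all, crops included, and the job is handed in when it is done.

Besides the shell and the picture viewer there is one more tool, called after "Request:" as name(argument=value, ...) on one line, values as JSON. step_arm: Moves the arm, as the interface text tells. Its arguments: {"type":"object","properties":{"targets":{"type":"array"},"newtons":{"type":"number"}},"required":["targets"]}

```bash
mkdir -p pics
cat > h.py <<'E'
import numpy as np, cv2
from rig import *
def cloud(c):
    h,w=c["range_z"].shape; f=h/2/np.tan(np.radians(c["vfov"])/2)
    u,v=np.meshgrid(np.arange(w),np.arange(h)); z=c["range_z"]
    P=np.stack([(u-c["cx"])/f*z,(v-c["cy"])/f*z,z],-1)
    W=(P-np.array(c["t"]))@np.array(c["R"]); W[z==0]=np.nan
    return W
E
python3 - <<'E'
from h import *
s=read_state(); print(s["time"],s["position"],s["eef_rot"],s["finger_gap"])
for n in("scene","top"):
    c=capture(n); np.savez(f"{n}.npz",**c); cv2.imwrite(f"pics/{n}0.png",c["color"])
    print(n,c["vfov"],-np.array(c["R"]).T@c["t"])
E
```

```text
0.0 [ 0.19733375 -0.69726677  0.30188661] [ 9.90500835e-01  1.37504690e-01 -1.77448211e-04 -7.24630599e-04] 0.09349785702261032
scene 44.20953047947518 [ 1.07159124 -0.22709639  0.94197552]
top 53.8652394211041 [0.47879409 0.07422329 1.10800582]
```

View pics/scene0.png

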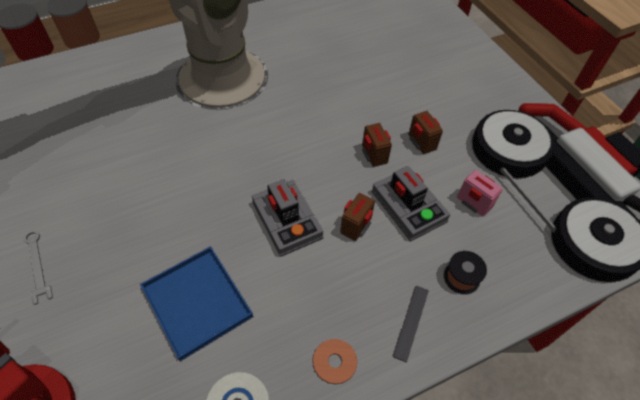

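View pics/top0.png

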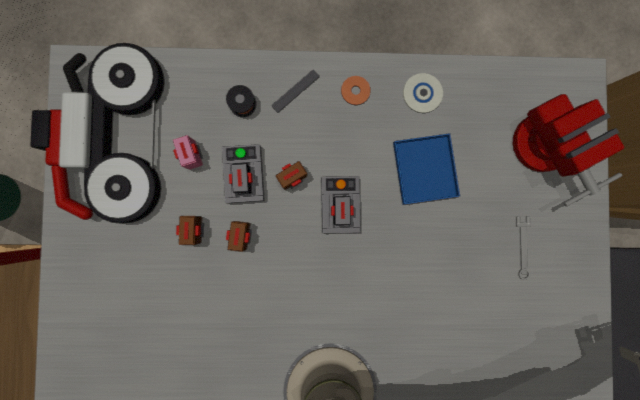

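The scene shows two chargers. The top view has the green-lamp one at (242,175) with its lamp at (240,153), and the amber one at (341,204) with its lamp at (341,184). The blue tray is at (427,169). The look-alikes are brown at (291,175), (238,236) and (189,230), and pink at (186,151). The target is the black pack at (241,179), because it stands in the green-lamp charger. Next I measure it and confirm with one crop.

Run:
```python
from h import *
c=dict(np.load("top.npz")); W=cloud(c); z=W[...,2]; hsv=cv2.cvtColor(c["color"],cv2.COLOR_BGR2HSV)
uu,vv=np.meshgrid(np.arange(640),np.arange(400))
def rect(m,n):
    P=W[m][:,:2]; r=cv2.minAreaRect((P*1000).astype(np.float32)); print(n,m.sum(),"mean",P.mean(0).round(4),"rect",np.round(r[0],1),np.round(r[1],1),round(r[2],1),"z",np.nanmedian(z[m]).round(4), np.nanmax(z[m]).round(4))
def box(a,b,d,e): return (uu>a)&(uu<b)&(vv>d)&(vv<e)
for n,b in(("green",box(215,270,138,210)),("amber",box(315,368,170,240))):
    rect(b&(z>.02)&(z<.05),n+" charger"); rect(b&(z>.078)&(z<.1),n+" top")
    red=b&((hsv[...,0]<6)|(hsv[...,0]>174))&(hsv[...,1]>130)
    rect(red&(z>.078),n+" redtop"); rect(red&(z<.078)&(z>.03),n+" redbtn")
g=box(215,270,138,210)&(abs(hsv[...,0].astype(int)-60)<15)&(hsv[...,1]>130); rect(g,"lamp")
t=(abs(hsv[...,0].astype(int)-108)<12)&(hsv[...,1]>120)&box(380,470,120,215); rect(t,"tray"); rect(t&(z<.012),"floor")
for n,b in(("brown1",box(272,310,155,195)),("brown2",box(222,255,215,255)),("pink",box(170,204,132,170))): rect(b&(z>.03),n)
print("bench",np.nanmedian(z[260:330,100:200]))
k=c["color"][130:215,170:320]; cv2.imwrite("pics/crop.png",cv2.resize(k,None,fx=5,fy=5,interpolation=cv2.INTER_CUBIC))
```

```text
green charger 1561 mean [0.6007 0.2441] rect [595.3 246.8] [156.  104.7] 4.6 z 0.0351 0.0497
green top 507 mean [0.5774 0.2443] rect [578.3 244.8] [76.  57.3] 1.6 z 0.0861 0.0926
green redtop 97 mean [0.577  0.2445] rect [577.3 244.7] [56.4 39.2] 76.0 z 0.0846 0.0915
green redbtn 31 mean [0.5791 0.2352] rect [581.2 244.6] [29.4 59. ] 1.8 z 0.0759 0.0778
amber charger 1511 mean [ 0.5208 -0.0215] rect [514.8 -23.9] [153.9 104.4] 1.0 z 0.0356 0.0495
amber top 491 mean [ 0.4971 -0.0237] rect [497.4 -24. ] [73.3 55.5] 0.7 z 0.0862 0.0932
amber redtop 105 mean [ 0.4971 -0.0263] rect [496.8 -25.2] [55.  41.8] 83.5 z 0.0862 0.0932
amber redbtn 37 mean [ 0.4965 -0.0116] rect [498. -23.] [27.5 57.9] 0.8 z 0.0766 0.0779
lamp 90 mean [0.6495 0.2519] rect [650.1 252.7] [28.8 25.9] 87.5 z 0.0451 0.0496
tray 3614 mean [nan nan] rect [nan nan] [nan  0.] nan z 0.0058 0.0283
floor 3180 mean [ 0.6191 -0.2681] rect [ 618.6 -264.5] [172.3 159. ] 8.9 z 0.0055 0.0119
brown1 544 mean [0.5884 0.1117] rect [590.1 112.6] [59.3 76.3] 32.4 z 0.0759 0.0831
brown2 590 mean [0.4262 0.2482] rect [425.6 250.6] [59.  76.8] 83.6 z 0.0754 0.0817
pink 640 mean [0.6454 0.3882] rect [647.7 392.2] [76.7 58.2] 20.7 z 0.0748 0.0816
bench 5.340463235455651e-05
```

View pics/crop.png

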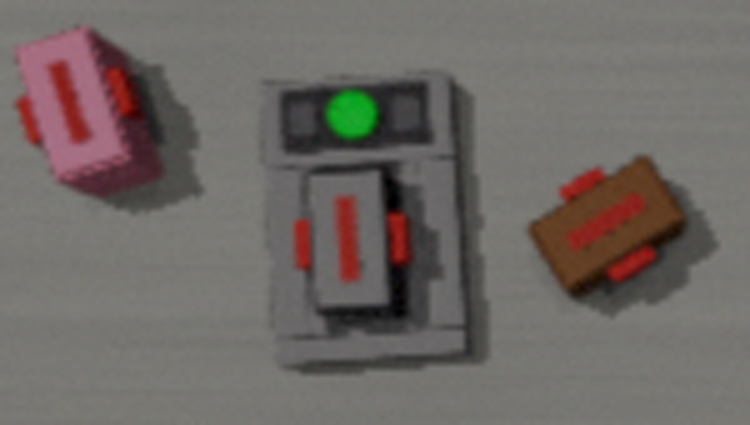

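The crop confirms it: the black-sided pack under the round green lamp (crop 350,240), with red buttons at (303,245) and (399,238). Its neighbours are pink at (90,110) and brown at (610,215), both excluded. The pack centre is about (0.578, 0.245) with yaw about +4.6°, and its top at 0.086 matches the given sizes. I'm moving now.

Request:
step_arm(targets=[{"az": 5.6},{"az": 5.6},{"dx": 0.037,"dy": -0.038},{"dx": 0.037,"dy": -0.038},{"dx": 0.037,"dy": -0.038},{"dx": 0.037,"dy": -0.038},{"dx": 0.037,"dy": -0.038},{"dx": 0.037,"dy": -0.038},{"dx": 0.037,"dy": -0.038},{"dx": 0.037,"dy": -0.038},{"dx": 0.037,"dy": -0.038},{"dx": 0.037,"dy": -0.038}], newtons=30)

```text
validation failed for argument at $.ta...
```

Request:
step_arm(targets=[{"dx": 0,"dy": 0,"dz": 0,"ax": 0,"ay": 0,"az": 5.6,"grip": 100},{"dx": 0,"dy": 0,"dz": 0,"ax": 0,"ay": 0,"az": 5.6,"grip": 100},{"dx": 0.037,"dy": -0.038,"dz": 0,"ax": 0,"ay": 0,"az": 0,"grip": 100},{"dx": 0.037,"dy": -0.038,"dz": 0,"ax": 0,"ay": 0,"az": 0,"grip": 100},{"dx": 0.037,"dy": -0.038,"dz": 0,"ax": 0,"ay": 0,"az": 0,"grip": 100},{"dx": 0.037,"dy": -0.038,"dz": 0,"ax": 0,"ay": 0,"az": 0,"grip": 100},{"dx": 0.037,"dy": -0.038,"dz": 0,"ax": 0,"ay": 0,"az": 0,"grip": 100},{"dx": 0.037,"dy": -0.038,"dz": 0,"ax": 0,"ay": 0,"az": 0,"grip": 100},{"dx": 0.037,"dy": -0.038,"dz": 0,"ax": 0,"ay": 0,"az": 0,"grip": 100},{"dx": 0.037,"dy": -0.038,"dz": 0,"ax": 0,"ay": 0,"az": 0,"grip": 100},{"dx": 0.037,"dy": -0.038,"dz": 0,"ax": 0,"ay": 0,"az": 0,"grip": 100},{"dx": 0.037,"dy": -0.038,"dz": 0,"ax": 0,"ay": 0,"az": 0,"grip": 100}], newtons=30)

```text
time: 1.6
position: [0.5365, -0.2877, 0.3025]
eef_rot: [0.999, 0.04, -0.0, -0.0]
contact_force: [0.4, -0.2, 0.2]
finger_gap: 0.0929
grasp_force: 0.0
```

Request:
step_arm(targets=[{"dx": 0.0075,"dy": -0.048,"dz": 0,"ax": 0,"ay": 0,"az": 0,"grip": 100},{"dx": 0.0075,"dy": -0.048,"dz": 0,"ax": 0,"ay": 0,"az": 0,"grip": 100},{"dx": 0.0075,"dy": -0.048,"dz": 0,"ax": 0,"ay": 0,"az": 0,"grip": 100},{"dx": 0.0075,"dy": -0.048,"dz": 0,"ax": 0,"ay": 0,"az": 0,"grip": 100},{"dx": 0.0075,"dy": -0.048,"dz": 0,"ax": 0,"ay": 0,"az": 0,"grip": 100},{"dx": 0.0075,"dy": -0.048,"dz": 0,"ax": 0,"ay": 0,"az": 0,"grip": 100},{"dx": 0.0075,"dy": -0.048,"dz": 0,"ax": 0,"ay": 0,"az": 0,"grip": 100},{"dx": 0.0075,"dy": -0.048,"dz": 0,"ax": 0,"ay": 0,"az": 0,"grip": 100},{"dx": 0.0075,"dy": -0.048,"dz": 0,"ax": 0,"ay": 0,"az": 0,"grip": 100},{"dx": 0.0075,"dy": -0.048,"dz": 0,"ax": 0,"ay": 0,"az": 0,"grip": 100},{"dx": 0.0075,"dy": -0.048,"dz": 0,"ax": 0,"ay": 0,"az": 0,"grip": 100},{"dx": 0,"dy": 0,"dz": 0,"ax": 0,"ay": 0,"az": 0,"grip": 100}])

```text
time: 3.1
position: [0.5747, 0.2486, 0.3021]
eef_rot: [0.999, 0.043, -0.0, -0.001]
contact_force: [0.4, 0.2, -0.1]
finger_gap: 0.0935
grasp_force: 0.0
```

Run:
```python
from h import *
s=read_state(); print(s["time"],s["position"],s["eef_rot"],tips_ahead)
c=capture("wrist"); np.savez("wrist.npz",**c); cv2.imwrite("pics/w1.png",c["color"])
W=cloud(c); z=W[...,2]; hsv=cv2.cvtColor(c["color"],cv2.COLOR_BGR2HSV)
near=np.hypot(W[...,0]-.578,W[...,1]-.245)<.06
red=((hsv[...,0]<6)|(hsv[...,0]>174))&(hsv[...,1]>130)
for n,m in(("top",near&(z>.08)&(z<.095)),("redtop",near&red&(z>.082)&(z<.095)),("btns",near&red&(z>.05)&(z<.081)),("charger",(np.hypot(W[...,0]-.596,W[...,1]-.246)<.097)&(z>.029)&(z<.05))):
    if m.sum()>5:
        r=cv2.minAreaRect((W[m][:,:2]*1000).astype(np.float32)); print(n,m.sum(),W[m].mean(0).round(4),np.round(r[0],1),np.round(r[1],1),round(r[2],1))
b=near&red&(z>.05)&(z<.081); n,l,st,ce=cv2.connectedComponentsWithStats(b.astype(np.uint8))
for i in range(1,n):
    if st[i,4]>20: print("b",W[l==i].mean(0).round(4),W[l==i].min(0).round(4),W[l==i].max(0).round(4),ce[i])
```

```text
3.1 [0.57470977 0.24857223 0.30206563] [ 9.99061598e-01  4.33009523e-02 -4.01311200e-04 -8.89214761e-04] 0.0841
top 4047 [0.5799 0.2457 0.0867] [577.7 245.4] [75.4 55.6] 4.3
redtop 586 [0.5772 0.2455 0.0879] [576.7 244.7] [43.6 42.8] 11.0
btns 546 [0.579  0.2449 0.0786] [577.3 245.1] [26.5 58.7] 4.6
charger 11120 [0.6107 0.2476 0.0368] [596.2 224.4] [154.3 148.9] 4.9
b [0.5769 0.2703 0.0786] [0.5623 0.2652 0.0639] [0.5887 0.2747 0.081 ] [296.32209738 184.58052434]
b [0.581  0.2207 0.0785] [0.5665 0.2157 0.0634] [0.5926 0.2258 0.081 ] [352.2688172  184.71684588]
```

View pics/w1.png

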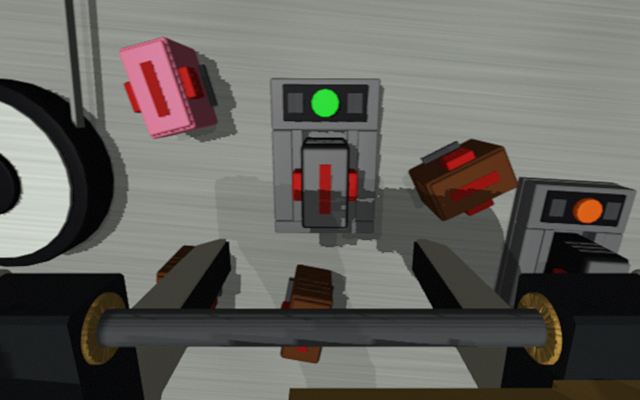

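The wrist view shows the pack at (325,185), with its buttons at (297,185) and (352,185), under the green lamp at (325,103). It agrees with the top view to 1 mm. Next I centre and descend.

Request:
step_arm(targets=[{"dx": 0.0027,"dy": 0.0037,"dz": 0,"ax": 0,"ay": 0,"az": 0.5,"grip": 100},{"dx": 0,"dy": 0,"dz": 0.03,"ax": 0,"ay": 0,"az": 0,"grip": 100},{"dx": 0,"dy": 0,"dz": 0.03,"ax": 0,"ay": 0,"az": 0,"grip": 100},{"dx": 0,"dy": 0,"dz": 0.03,"ax": 0,"ay": 0,"az": 0,"grip": 100},{"dx": 0,"dy": 0,"dz": 0.03,"ax": 0,"ay": 0,"az": 0,"grip": 100},{"dx": 0,"dy": 0,"dz": 0.02,"ax": 0,"ay": 0,"az": 0,"grip": 100},{"dx": 0,"dy": 0,"dz": 0.02,"ax": 0,"ay": 0,"az": 0,"grip": 100},{"dx": 0,"dy": 0,"dz": 0.011,"ax": 0,"ay": 0,"az": 0,"grip": 100},{"dx": 0,"dy": 0,"dz": 0,"ax": 0,"ay": 0,"az": 0,"grip": 100},{"dx": 0,"dy": 0,"dz": 0,"ax": 0,"ay": 0,"az": 0,"grip": 100}])

```text
time: 4.4
position: [0.579, 0.24, 0.1324]
eef_rot: [0.999, 0.035, 0.0, -0.0]
contact_force: [0.1, 0.4, 0.7]
finger_gap: 0.0927
grasp_force: 0.0
```

Run:
```python
from h import *
s=read_state(); print(s["time"],s["position"],s["eef_rot"],s["qvel"])
c=capture("wrist"); s=read_state(); print(s["time"],s["position"],s["eef_rot"])
W=cloud(c); z=W[...,2]
near=np.hypot(W[...,0]-.578,W[...,1]-.245)<.06
m=near&(z>.08)&(z<.092)
r=cv2.minAreaRect((W[m][:,:2]*1000).astype(np.float32)); print(m.sum(),np.round(r[0],1),np.round(r[1],1),r[2])
cv2.imwrite("pics/w2.png",c["color"])
```

```text
4.4 [0.57901404 0.23998365 0.13241697] [ 9.99370206e-01  3.54823375e-02  4.31874051e-04 -9.67439836e-05] [-0.0039809  -0.00582272 -0.00318134 -0.00274182  0.00107497 -0.00058129
  0.00047515]
4.45 [0.57900578 0.2401677  0.13251978] [ 9.99366214e-01  3.55928667e-02  5.34467418e-04 -1.79097610e-04]
14269 [583.1 240.4] [83.  91.2] 42.39716720581055
```

View pics/w2.png

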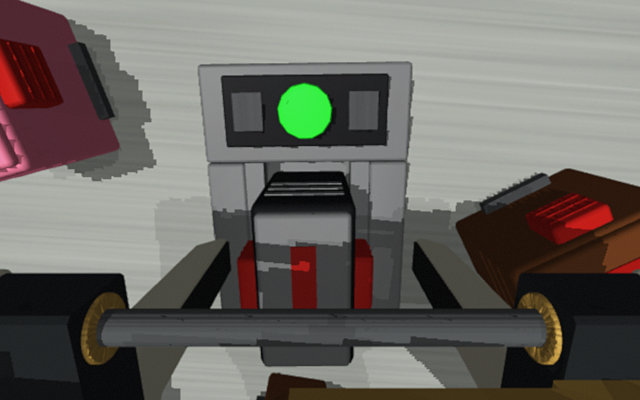

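The wrist view has the fingers centred at column 321 and the pack at 305. That means the tool sits about 5 mm too far to −y, which agrees with the measured y of 0.240. I correct that before closing.

Request:
step_arm(targets=[{"dx": -0.001,"dy": -0.0053,"dz": 0.001,"ax": 0,"ay": 0,"az": -0.4,"grip": 100},{"dx": 0,"dy": 0,"dz": 0,"ax": 0,"ay": 0,"az": 0,"grip": 100},{"dx": 0,"dy": 0,"dz": 0,"ax": 0,"ay": 0,"az": 0,"grip": 100},{"dx": 0,"dy": 0,"dz": 0,"ax": 0,"ay": 0,"az": 0,"grip": 100}])

```text
time: 4.95
position: [0.5772, 0.2455, 0.1307]
eef_rot: [0.999, 0.039, 0.0, 0.0]
contact_force: [-0.0, -0.5, -0.1]
finger_gap: 0.0928
grasp_force: 0.0
```

Request:
step_arm(targets=[{"dx": 0,"dy": 0,"dz": 0,"ax": 0,"ay": 0,"az": 0,"grip": 55},{"dx": 0,"dy": 0,"dz": 0,"ax": 0,"ay": 0,"az": 0,"grip": 30},{"dx": 0,"dy": 0,"dz": 0,"ax": 0,"ay": 0,"az": 0,"grip": 30},{"dx": 0,"dy": 0,"dz": 0,"ax": 0,"ay": 0,"az": 0,"grip": 30},{"dx": 0,"dy": 0,"dz": 0,"ax": 0,"ay": 0,"az": 0,"grip": 30},{"dx": 0,"dy": 0,"dz": 0,"ax": 0,"ay": 0,"az": 0,"grip": 30},{"dx": 0,"dy": 0,"dz": 0,"ax": 0,"ay": 0,"az": 0,"grip": 30},{"dx": 0,"dy": 0,"dz": 0,"ax": 0,"ay": 0,"az": 0,"grip": 30}], newtons=32)

```text
time: 5.95
position: [0.5773, 0.2458, 0.1311]
eef_rot: [0.999, 0.039, 0.0, -0.0]
contact_force: [-1.6, 0.9, 5.2]
finger_gap: 0.0419
grasp_force: 32.0
```

Request:
step_arm(targets=[{"dx": 0,"dy": 0,"dz": -0.003,"ax": 0,"ay": 0,"az": 0,"grip": 30},{"dx": 0,"dy": 0,"dz": -0.003,"ax": 0,"ay": 0,"az": 0,"grip": 30},{"dx": 0,"dy": 0,"dz": 0,"ax": 0,"ay": 0,"az": 0,"grip": 30}])

```text
time: 6.32
position: [0.5771, 0.2453, 0.1366]
eef_rot: [0.999, 0.039, -0.0, 0.0]
contact_force: [0.1, 0.2, -4.2]
finger_gap: 0.042
grasp_force: 32.0
```

Request:
step_arm(targets=[{"dx": 0,"dy": 0,"dz": -0.008,"ax": 0,"ay": 0,"az": 0,"grip": 30},{"dx": 0,"dy": 0,"dz": -0.012,"ax": 0,"ay": 0,"az": 0,"grip": 30},{"dx": 0,"dy": 0,"dz": -0.02,"ax": 0,"ay": 0,"az": 0,"grip": 30},{"dx": 0,"dy": 0,"dz": -0.025,"ax": 0,"ay": 0,"az": 0,"grip": 30},{"dx": 0,"dy": 0,"dz": -0.025,"ax": 0,"ay": 0,"az": 0,"grip": 30},{"dx": 0,"dy": 0,"dz": -0.02,"ax": 0,"ay": 0,"az": 0,"grip": 30},{"dx": 0,"dy": 0,"dz": -0.01,"ax": 0,"ay": 0,"az": 0,"grip": 30},{"dx": 0,"dy": 0,"dz": 0,"ax": 0,"ay": 0,"az": 0,"grip": 30}])

```text
time: 7.32
position: [0.5773, 0.2455, 0.2575]
eef_rot: [0.999, 0.039, 0.001, -0.0]
contact_force: [1.1, 0.3, -4.7]
finger_gap: 0.042
grasp_force: 32.0
```

Run:
```python
from h import *
c=capture("scene"); cv2.imwrite("pics/s2.png",cv2.resize(c["color"][60:300,140:500],None,fx=2,fy=2))
```

```text
(no output)
```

View pics/s2.png

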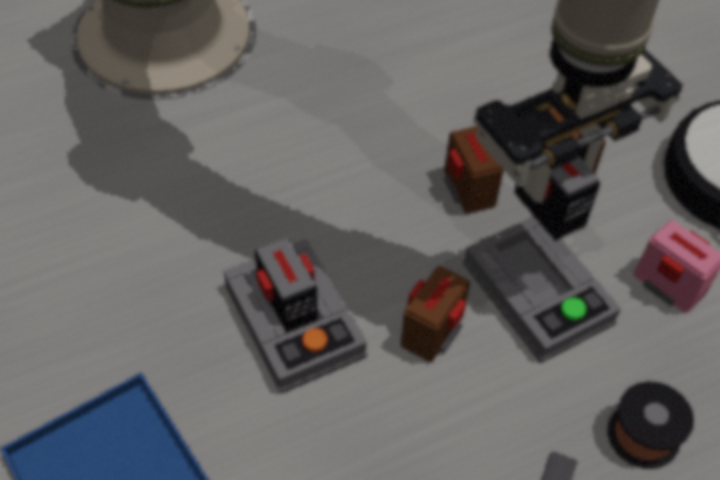

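The pack (crop 565,200) is clear of the charger, and the green socket (540,265) is empty. The carry comes next.

Request:
step_arm(targets=[{"dx": 0,"dy": 0.02,"dz": 0,"ax": 0,"ay": 0,"az": 0,"grip": 30},{"dx": 0,"dy": 0.04,"dz": 0,"ax": 0,"ay": 0,"az": 0,"grip": 30},{"dx": 0,"dy": 0.05,"dz": 0,"ax": 0,"ay": 0,"az": 0,"grip": 30},{"dx": 0,"dy": 0.05,"dz": 0,"ax": 0,"ay": 0,"az": 0,"grip": 30},{"dx": 0,"dy": 0.05,"dz": 0,"ax": 0,"ay": 0,"az": 0,"grip": 30},{"dx": 0,"dy": 0.05,"dz": 0,"ax": 0,"ay": 0,"az": 0,"grip": 30},{"dx": 0,"dy": 0.05,"dz": 0,"ax": 0,"ay": 0,"az": 0,"grip": 30},{"dx": 0,"dy": 0.05,"dz": 0,"ax": 0,"ay": 0,"az": 0,"grip": 30},{"dx": 0,"dy": 0.05,"dz": 0,"ax": 0,"ay": 0,"az": 0,"grip": 30},{"dx": 0,"dy": 0.05,"dz": 0,"ax": 0,"ay": 0,"az": 0,"grip": 30},{"dx": 0,"dy": 0.035,"dz": 0,"ax": 0,"ay": 0,"az": 0,"grip": 30},{"dx": 0,"dy": 0.018,"dz": 0,"ax": 0,"ay": 0,"az": 0,"grip": 30}])

```text
time: 8.88
position: [0.6159, -0.2695, 0.2557]
eef_rot: [0.999, 0.037, -0.001, 0.0]
contact_force: [-0.1, 0.1, -4.0]
finger_gap: 0.0417
grasp_force: 32.0
```

Request:
step_arm(targets=[{"dx": 0,"dy": 0,"dz": 0,"ax": 0,"ay": 0,"az": 0,"grip": 30},{"dx": 0,"dy": 0,"dz": 0,"ax": 0,"ay": 0,"az": 0,"grip": 30},{"dx": 0,"dy": 0,"dz": 0,"ax": 0,"ay": 0,"az": 0,"grip": 30}])

```text
time: 9.25
position: [0.6178, -0.2639, 0.2568]
eef_rot: [0.999, 0.041, -0.0, -0.0]
contact_force: [0.8, -0.2, -4.1]
finger_gap: 0.0418
grasp_force: 32.0
```

Run:
```python
from h import *
s=read_state(); print(s["position"],s["eef_rot"],s["contact_force"])
# lowest part of carried pack, from the scene camera; pack tilt from dark points
c=capture("scene"); W=cloud(c); z=W[...,2]
m=(np.hypot(W[...,0]-.62,W[...,1]+.265)<.05)&(z>.05)&(z<.21)
print(m.sum(),np.percentile(z[m],[1,3,50,99]).round(4))
cv2.imwrite("pics/s3.png",cv2.resize(c["color"][140:380,100:340],None,fx=2.4,fy=2.4))
```

```text
[ 0.61777248 -0.26391072  0.25675053] [ 9.99178955e-01  4.05124310e-02 -2.14000920e-05 -3.98160002e-04] [ 0.77071838 -0.23415218 -4.08338709]
832 [0.1398 0.1424 0.1893 0.2099]
```

View pics/s3.png

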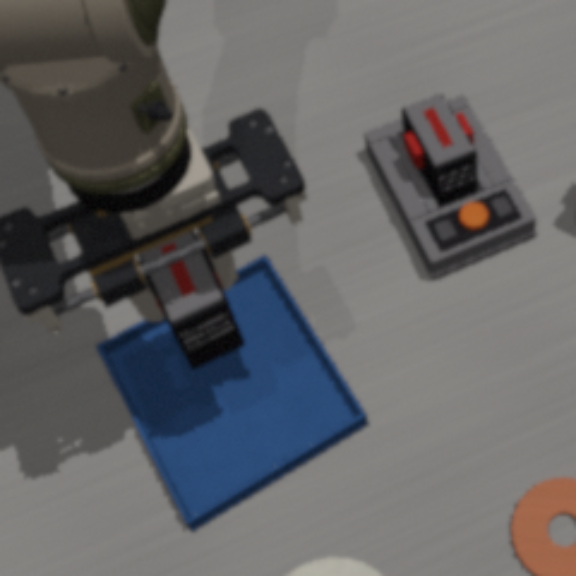

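The pack hangs upright over the tray (crop 205,310), with its underside at about 0.136. I lower it to just above the floor at 0.004, then creep down.

Request:
step_arm(targets=[{"dx": 0,"dy": 0,"dz": 0.015,"ax": 0,"ay": 0,"az": 0,"grip": 30},{"dx": 0,"dy": 0,"dz": 0.02,"ax": 0,"ay": 0,"az": 0,"grip": 30},{"dx": 0,"dy": 0,"dz": 0.025,"ax": 0,"ay": 0,"az": 0,"grip": 30},{"dx": 0,"dy": 0,"dz": 0.025,"ax": 0,"ay": 0,"az": 0,"grip": 30},{"dx": 0,"dy": 0,"dz": 0.02,"ax": 0,"ay": 0,"az": 0,"grip": 30},{"dx": 0,"dy": 0,"dz": 0.012,"ax": 0,"ay": 0,"az": 0,"grip": 30},{"dx": 0,"dy": 0,"dz": 0.006,"ax": 0,"ay": 0,"az": 0,"grip": 30},{"dx": 0,"dy": 0,"dz": 0,"ax": 0,"ay": 0,"az": 0,"grip": 30},{"dx": 0,"dy": 0,"dz": 0,"ax": 0,"ay": 0,"az": 0,"grip": 30}])

```text
time: 10.42
position: [0.6178, -0.2661, 0.1345]
eef_rot: [0.999, 0.039, 0.001, 0.0]
contact_force: [0.8, 0.5, -3.7]
finger_gap: 0.0419
grasp_force: 32.0
```

Request:
step_arm(targets=[{"dx": 0,"dy": 0,"dz": 0.003,"ax": 0,"ay": 0,"az": 0,"grip": 30},{"dx": 0,"dy": 0,"dz": 0.002,"ax": 0,"ay": 0,"az": 0,"grip": 30},{"dx": 0,"dy": 0,"dz": 0,"ax": 0,"ay": 0,"az": 0,"grip": 30}])

```text
time: 10.8
position: [0.6174, -0.2658, 0.1286]
eef_rot: [0.999, 0.039, -0.0, -0.0]
contact_force: [0.1, 0.7, -3.8]
finger_gap: 0.0419
grasp_force: 32.0
```

Request:
step_arm(targets=[{"dx": 0,"dy": 0,"dz": 0.0015,"ax": 0,"ay": 0,"az": 0,"grip": 30},{"dx": 0,"dy": 0,"dz": 0.0005,"ax": 0,"ay": 0,"az": 0,"grip": 30},{"dx": 0,"dy": 0,"dz": 0,"ax": 0,"ay": 0,"az": 0,"grip": 30}])

```text
time: 11.18
position: [0.6175, -0.2659, 0.1266]
eef_rot: [0.999, 0.039, -0.0, -0.0]
contact_force: [0.3, 0.1, -3.9]
finger_gap: 0.0419
grasp_force: 32.0
```

Request:
step_arm(targets=[{"dx": 0,"dy": 0,"dz": 0.001,"ax": 0,"ay": 0,"az": 0,"grip": 30},{"dx": 0,"dy": 0,"dz": 0,"ax": 0,"ay": 0,"az": 0,"grip": 30}])

```text
time: 11.42
position: [0.6175, -0.2659, 0.1256]
eef_rot: [0.999, 0.039, -0.0, -0.0]
contact_force: [-0.4, 0.3, -4.1]
finger_gap: 0.0422
grasp_force: 32.0
```

Request:
step_arm(targets=[{"dx": 0,"dy": 0,"dz": 0.0007,"ax": 0,"ay": 0,"az": 0,"grip": 30},{"dx": 0,"dy": 0,"dz": 0,"ax": 0,"ay": 0,"az": 0,"grip": 30}])

```text
time: 11.68
position: [0.6175, -0.2659, 0.1252]
eef_rot: [0.999, 0.039, 0.0, 0.0]
contact_force: [-0.8, 0.4, -1.2]
finger_gap: 0.0419
grasp_force: 32.0
```

Request:
step_arm(targets=[{"dx": 0,"dy": 0,"dz": 0.0005,"ax": 0,"ay": 0,"az": 0,"grip": 30},{"dx": 0,"dy": 0,"dz": 0,"ax": 0,"ay": 0,"az": 0,"grip": 30}])

```text
time: 11.92
position: [0.6175, -0.2659, 0.1252]
eef_rot: [0.999, 0.039, 0.0, 0.0]
contact_force: [-2.8, 0.8, 5.3]
finger_gap: 0.0418
grasp_force: 32.0
```

It has touched the floor and the weight is transferred. I open slowly, then go straight up.

Request:
step_arm(targets=[{"dx": 0,"dy": 0,"dz": 0,"ax": 0,"ay": 0,"az": 0,"grip": 55},{"dx": 0,"dy": 0,"dz": 0,"ax": 0,"ay": 0,"az": 0,"grip": 65},{"dx": 0,"dy": 0,"dz": 0,"ax": 0,"ay": 0,"az": 0,"grip": 80},{"dx": 0,"dy": 0,"dz": 0,"ax": 0,"ay": 0,"az": 0,"grip": 95},{"dx": 0,"dy": 0,"dz": 0,"ax": 0,"ay": 0,"az": 0,"grip": 95},{"dx": 0,"dy": 0,"dz": 0,"ax": 0,"ay": 0,"az": 0,"grip": 95}])

```text
time: 12.68
position: [0.6175, -0.2659, 0.1244]
eef_rot: [0.999, 0.039, -0.0, -0.0]
contact_force: [0.0, -0.1, -0.2]
finger_gap: 0.0882
grasp_force: 0.0
```

Request:
step_arm(targets=[{"dx": 0,"dy": 0,"dz": -0.01,"ax": 0,"ay": 0,"az": 0,"grip": 95},{"dx": 0,"dy": 0,"dz": -0.02,"ax": 0,"ay": 0,"az": 0,"grip": 95},{"dx": 0,"dy": 0,"dz": -0.03,"ax": 0,"ay": 0,"az": 0,"grip": 95},{"dx": 0,"dy": 0,"dz": -0.04,"ax": 0,"ay": 0,"az": 0,"grip": 95},{"dx": 0,"dy": 0,"dz": -0.04,"ax": 0,"ay": 0,"az": 0,"grip": 95},{"dx": 0,"dy": 0,"dz": -0.03,"ax": 0,"ay": 0,"az": 0,"grip": 95},{"dx": 0,"dy": 0,"dz": 0,"ax": 0,"ay": 0,"az": 0,"grip": 95},{"dx": 0,"dy": 0,"dz": 0,"ax": 0,"ay": 0,"az": 0,"grip": 95}])

```text
time: 13.68
position: [0.6172, -0.2658, 0.295]
eef_rot: [0.999, 0.039, 0.0, 0.0]
contact_force: [-0.2, 0.3, 0.2]
finger_gap: 0.0884
grasp_force: 0.0
```

Run:
```python
from h import *
c=capture("scene"); W=cloud(c); z=W[...,2]
m=(np.hypot(W[...,0]-.618,W[...,1]+.266)<.06)&(z>.072)&(z<.09)
r=cv2.minAreaRect((W[m][:,:2]*1000).astype(np.float32)); print(m.sum(),np.round(r[0],1),np.round(r[1],1),r[2],np.median(z[m]))
cv2.imwrite("pics/s4.png",cv2.resize(c["color"][100:380,100:460],None,fx=2,fy=2))
```

```text
896 [ 619.5 -265.1] [76.5 57.4] 4.069882869720459 0.08003293029868466
```

View pics/s4.png

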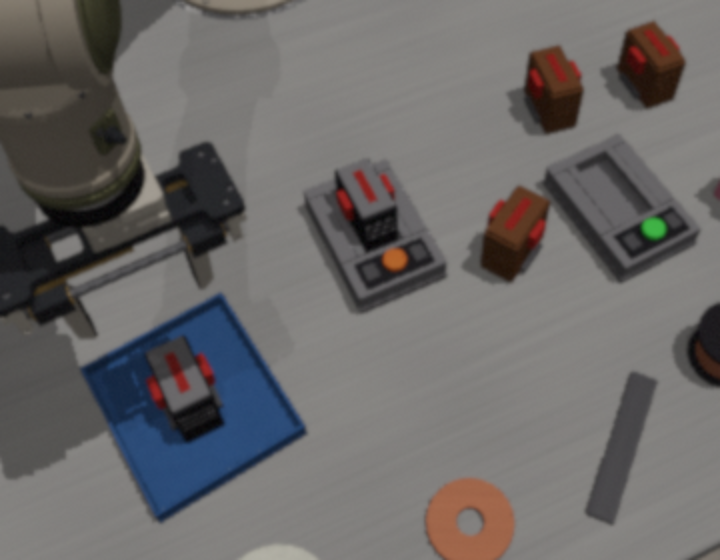

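The pack stands upright in the tray (crop 185,385), with its top at 0.080 = 0.004 + 0.076 and its buttons sprung out. The amber pack (365,205) is untouched, and the gripper is clear.

```bash
python3 -c "
from rig import *
print(finish_job())"
```

```text
the job is handed in; nothing more can be done
None
```

The charged pack is out of the green-lamp charger and stands upright, released, on the blue tray's floor, the amber-lamp pack was left alone, and the job was handed in at about 14 s (limit 48 s).

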